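# Tension the loaf-splitter blade

### The job

The blade of the bench loaf splitter is slack. Wind its round tension wheel clockwise (as you face the wheel) by the crank knob until the slack is gone and the wheel feels firm, about half as hard again to turn as it was while the blade was slack, and no tighter; then let go. Keep off the blade and leave the loaf, scraper and jar beside the splitter alone.

Things in the scene. Friction and masses are not known exactly. Their poses are not given: they have to be found in the camera images.
- frame: loaf splitter, fixed: wooden base board 200 (x) x 420 (y) x 22 mm. Origin: centre of its underside, on the table; z up, -x side to the robot. Steel pillars at x = 45, y = -145 and 145 mm, tops 75 mm up, carry the blade. A grey gear housing at (-45, 130) mm carries the wheel on its sloping face. A 14 mm guard rail runs along y at x = -40, z = 315 mm, on posts at (85, -195) and (85, 195).
- wheel_centre (a point): centre of the tension wheel's outer face: black disc, 100 mm diameter, 12 mm thick, at frame (-54, 130, 100) mm. z: the wheel's axis, out of the face, leaning 30 degrees from vertical to the frame's -x; x, y turn with the wheel. The guard rail passes 215 mm above it, so a gripper standing upright has no room: come along the axis, tilted.
- knob_grip (a point): point to grip on the crank knob's axis, 24 mm above the wheel's face: upright brown wooden knob, 20 mm diameter, 38 mm tall, parallel to the wheel's axis and 38 mm from it; it spins freely on its pin, so it can be carried round the circle with the hand's direction kept. At the start it is on the side nearest the robot (lowest). z: along the knob, outwards.
- tension_wheel (a joint): turn of the wheel, rad: from 0, grows clockwise (negative about wheel_centre's z). Slack, about 0.5 N m turns it either way: 13 N at the knob. Slack ends from 1.3 to 4.2 rad; then the effort grows evenly, 7 N per rad. Right: 19 to 20 N at the knob (17 to 22). Friction holds it when let go, so force read at rest can be off by 13 N: judge it while turning or just after a slow move on.
- blade: flat serrated steel blade, 26 x 320 x 4 mm, lying level on the two pillars along the frame's y, 120 g, with a long eye at each end over a headed pin of 8 mm. Origin: centre of its underside, 75 mm above the table at frame x = 45 mm. Not to be touched.
- hook: headed steel pin, 8 mm thick, in the blade's +y eye, drawn along the frame's +y by the wheel, 8 mm for each rad. Origin: on the pin's axis, level with the frame's underside, at frame (45, 130 + travel, 0) mm.
- loaf: tin loaf, about 100 x 190 x 95 mm, on the table in front of the splitter, between its middle and its -y end. Origin: centre of its underside. To be left alone.
- scraper: bench scraper, steel plate with a round wooden grip, 100 x 150 x 24 mm, on the table beyond the frame's -y end. Origin: on the table, 18 mm from the axis of its grip. To be left alone.
- jar: closed glass jar, 72 mm diameter, 100 mm tall, on the table beyond the frame's +y end. Origin: centre of its underside. To be left alone.

How it is judged (in metres and radians):
On the way:
1. the slack is taken up and the blade begins to pull on its hook (contact force between blade and hook above 8 N), for 0.2 s.
At the end, for the whole second after the job is handed in: the wheel is let go and at rest, and the blade pulls on its hook with 17 to 46 N (0.14 to 0.37 N m at the wheel beyond the slack effort) (contact force between blade and hook between 17 and 46 N and contact force between anything else and the fingers below 0.2 N and linear speed of blade below 0.005 m/s and velocity of joint tension_wheel between -0.02 and 0.02 rad/s); the robot touches nothing.
It fails at once if the blade is overstrained (over 75 N) (contact force between blade and hook above 75 N).
It fails at once if the robot touches the blade (contact force between any of the fingers, the arm and blade above 1 N).
It fails at once if the loaf, scraper or jar is pushed away (distance of any of loaf, scraper, jar from where it was at the start of the episode above 0.02 m).
It also fails if it takes over 58 s, if anything falls off the work surface, if the arm or the gripper's body presses on something with over 40 N, if the wrist force passes 120 N, or if a joint passes its speed limit or range.

### The arm

A 6-joint arm with a two-finger parallel gripper is mounted at the origin on the work surface. World frame = base frame: x ahead of the robot, y to its left, z up, the work surface at z = 0. Lengths are in mm, angles in rad, forces in N, time in s.
With the tool pointing down it reaches from about 400 to 925 mm from the base axis. Payload 3.4 kg.
Tool frame: the origin (TCP) lies on the centre line of the jaws, within the pads' length; the fingertips stand 14 mm ahead of it and the grasp point (between the pads) lies 5 mm behind it; z points along the fingers, y is the direction in which the jaws open and shut (so a half turn about z gives the same grasp; the last joint's range is limited). The gripper opens to 85 mm and grips with 20 to 120 N. Pads are 22 mm wide; open, the fingers measure 114 mm over their backs; the gripper's body (76 mm by 85 mm) begins 54 mm behind the grasp point. The pads swing forward as they close: fully open they stand 13 mm farther back than shut.
Start: joints at [1.137, 0.307, 1.506, -0, 1.328, -0.073], TCP at [202.473, 538.178, 220.805] pointing down, gripper open.
Joint ranges: [-3.12, 3.12], [-1.05, 2.28], [0.14, 2.33], [-1.42, 4.57], [0.1, 2.73], [-2.68, 2.68]. Speed limits (rad/s): [2.57, 2.57, 3.14, 3.14, 3.14, 3.14].

### API

Orientations are given as [roll, pitch, yaw] about the fixed x, y, z axes, in that order (R = Rz(yaw) Ry(pitch) Rx(roll)).
In Python, from workcell import bot gives the robot as it stands. The module is installed in compiled form; this text tells all that it offers.
- The arm moves only by the shell command python3 -m pendant 'ROWS' [FORCE]. ROWS is JSON, a list of rows, each an object of numbers: "tx", "ty", "tz": the shift along the world's x, y, z in m; "ax", "ay", "az": the turn, a rotation vector about the world's x, y, z in rad; "hand": the opening, from 0 (shut) to 1 (fully open). In form: [{"tx": .., "ty": .., "tz": .., "ax": .., "ay": .., "az": .., "hand": ..}, ...]. A call has exactly 5 rows; each row is the pose to reach, as a shift and turn from the pose commanded when the call began; what a row does not reach only later rows make up. A row lasts 1/10 s, in which the tool goes at most 50 mm and 8.59 degrees, less where a joint would pass 70% of its speed; a pose out of reach is approached as far as the arm can. A call with a gripper value outside its range is refused whole. The fingers move at their own pace and stop on an object; FORCE is the grip in N (left out, the last holds). Time passes only in rows, so rows that repeat a pose let the fingers close, or fill a call up. It gives the time, the measured TCP pose, the force and the opening at its end, in the units of the state.
- bot.state(): the state, without advancing time (a new reading comes with each control period).
- bot.camera(name): name is "scene" or "top"; returns the picture (384x512x3 uint8, red, green, blue); there is no depth.
- bot.camera_info(name): a dict with "vfov" (degrees; the focal length in pixels is half the picture's height over the tangent of half this angle, whatever the lens; pixels are square), "cx", "cy" (the principal point, pixels), "camera_from_world" (4x4, takes a point from world to camera coordinates). Camera axes: x right, y down, z forward; pixel columns grow to the right and rows downward; lengths in mm; the calibration is good to about 2 mm. A picture is of the moment at which its call begins. camera_info takes no time and is no camera call.
- bot.close_job(): hands the job in, once; it reports no verdict.
The state is a dict: "clock": time; "joints": joint angles; "qd": joint speeds; "effort": joint torques, N m; "tcp_pos": TCP position; "tcp_rot": TCP orientation; "contact_force": force on the tool from outside, world axes, zero at the start; "ft_torque": the same for the moment, N m; "width": opening from 0.0 (shut) to 1.0 (fully open).
Only numpy, scipy, OpenCV 4.12 (cv2) and the standard library are available. Lean on these libraries where they do the work, as an engineer would, in place of code of your own. Each camera call takes 0.05 s, during which the arm holds its last target. There are 200 camera calls.

## Working session

There is one attempt and no reset: what is moved stays moved. The work goes in short steps, Python scripts to look and compute and a shell command to move; the robot and the scene stay as the last step left them, time stands still between calls to the robot, and variables do not carry over. Pictures are saved under pics/ and viewed, about 8 in all and at most 12, crops included, and the job is handed in when it is done.

```bash
mkdir -p pics; python3 - <<'E'
from workcell import bot
import cv2,numpy as np
for n in ("scene","top"):
    im=bot.camera(n); cv2.imwrite(f"pics/{n}0.png",im[:,:,::-1]); i=bot.camera_info(n)
    print(n,i["vfov"],i["cx"],i["cy"]);print(np.round(i["camera_from_world"],3).tolist())
print(bot.state())
E
```

```text
scene 51.54043472368191 257.2339226579396 197.04458903925808
[[-0.663, 0.749, 0.011, 388.176], [0.622, 0.559, -0.548, -310.329], [-0.417, -0.356, -0.836, 1385.065], [0.0, 0.0, 0.0, 1.0]]
top 52.68254166727036 257.5472636948898 192.72893525178742
[[0.025, -1.0, -0.012, 4.441], [-0.991, -0.023, -0.135, 584.633], [0.135, 0.016, -0.991, 1118.53], [0.0, 0.0, 0.0, 1.0]]
{'clock': 0.1, 'joints': array([ 1.13749451e+00,  3.07485364e-01,  1.50752448e+00,  3.44612626e-05,
        1.32839356e+00, -7.35220723e-02]), 'qd': array([ 0.00014071, -0.00072356, -0.00396392, -0.00108252,  0.00141835,
       -0.00108937]), 'effort': array([ 1.09584566e-03, -4.58532286e+01, -2.52608335e+01, -4.82648306e-05,
        5.61746856e-03,  2.61632192e-05]), 'tcp_pos': array([202.19610478, 537.60192962, 219.98740409]), 'tcp_rot': array([-3.13978925e+00, -1.66358558e-04,  2.78180446e+00]), 'contact_force': array([-0.83214349, -0.05093373, -0.14423563]), 'ft_torque': array([ 0.02116165,  0.01988665, -0.0072087 ]), 'width': 1.0018405793503251}
```

View pics/scene0.png

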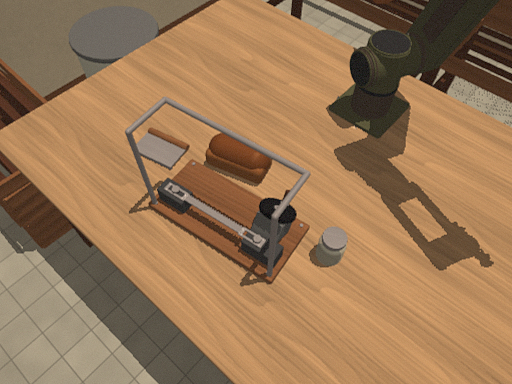

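View pics/top0.png

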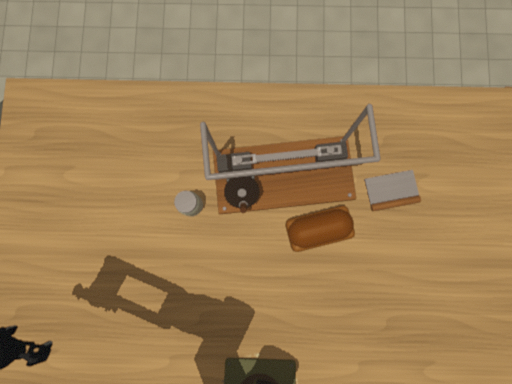

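Scene: the splitter is mid-table, with the wheel near (277,213) in scene and (242,191) in top, and the knob at about (243,206) in top. The jar is just to the +y side. I'll enlarge both around the wheel.

```bash
python3 - <<'E'
import cv2,numpy as np
a=cv2.imread("pics/scene0.png")[170:290,230:330]; b=cv2.imread("pics/top0.png")[130:230,200:370]
a=cv2.resize(a,None,fx=4,fy=4,interpolation=cv2.INTER_CUBIC)
b=cv2.resize(b[:,:100],None,fx=4,fy=4,interpolation=cv2.INTER_CUBIC)
c=np.zeros((480,800,3),np.uint8); c[:,:400]=a; c[:400,400:]=b
c=cv2.convertScaleAbs(c,alpha=1.6,beta=10)
cv2.imwrite("pics/crop.png",c)
E
```

```text
(no output)
```

View pics/crop.png

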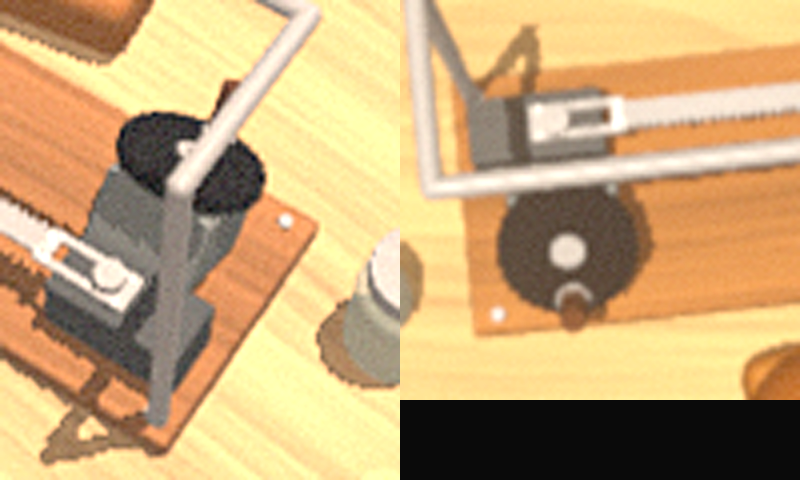

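Left panel (scene): hub about (187,150) in the crop, which is full-frame (276.5,207.2). Right panel (top): hub at (567,251), full-frame (241.5,192.4); board front-left corner at (475,336), full-frame (218.5,213.6); brown knob below the hub at (573,318). I'll compute the frame pose from these.

```bash
cat > h.py <<'E'
from workcell import bot
import numpy as np, cv2
from scipy.spatial.transform import Rotation as R
def cam(n):
    i=bot.camera_info(n); return i, 192/np.tan(np.radians(i["vfov"]/2)), np.array(i["camera_from_world"])
def ray(n,u,v):
    i,f,T=cam(n); d=T[:3,:3].T@np.array([(u-i["cx"])/f,(v-i["cy"])/f,1]); return -T[:3,:3].T@T[:3,3], d/np.linalg.norm(d)
def plane(n,u,v,z):
    o,d=ray(n,u,v); return o+d*(z-o[2])/d[2]
def tri(a,b):
    (o,d),(p,e)=a,b; s=np.linalg.lstsq(np.c_[d,-e],p-o,rcond=None)[0]; x,y=o+d*s[0],p+e*s[1]; return (x+y)/2,np.linalg.norm(x-y)
def proj(n,P):
    i,f,T=cam(n); c=T[:3,:3]@np.asarray(P)+T[:3,3]; return np.array([i["cx"]+f*c[0]/c[2],i["cy"]+f*c[1]/c[2]])
E
python3 - <<'E'
from h import *
im=cv2.imread("pics/top0.png"); hsv=cv2.cvtColor(im,cv2.COLOR_BGR2HSV)
print([hsv[r,300].tolist() for r in (190,195,198,200,203,206,210)])
m=((hsv[...,0]<14)&(hsv[...,1]>115)).astype(np.uint8)
pts=[]
for c in list(range(260,284,2)):
    r=[k for k in range(185,225) if m[k,c]]
    if r: pts.append((c,max(r)+.5))
print(pts)
L=plane("top",218.4,213.4,22);Rr=plane("top",355.5,197,22)
print("corners",L,Rr,np.linalg.norm(L-Rr))
d=(L-Rr)[:2]; yaw=np.arctan2(-d[0],d[1]); print("yaw",np.degrees(yaw))
W=plane("top",241.5,192.4,102); print("hub top plane",W,"tri",tri(ray("top",241.5,192.4),ray("scene",276.6,207.2)))
Rz=R.from_euler("z",yaw).as_matrix()
F=(L+Rr)/2+Rz@[100,0,-22]; print("frame",F)
w=F+Rz@[-54,130,100]; print("wheel from frame",w, proj("top",w),proj("scene",w))
for p in ([100,210,22],[100,-210,22],[-100,-210,22],[-40,195,315],[-40,-195,315]): print(p,proj("top",F+Rz@p),proj("scene",F+Rz@p))
E
```

```text
[[14, 172, 142], [14, 168, 141], [14, 171, 143], [14, 167, 148], [14, 168, 137], [17, 132, 157], [17, 126, 170]]
[(260, 196.5), (262, 200.5), (264, 194.5), (266, 192.5), (268, 187.5), (270, 186.5), (272, 191.5), (276, 193.5), (280, 191.5), (282, 187.5)]
corners [521.14822609 135.19113173  22.        ] [ 580.60619978 -277.18294079   22.        ] 416.63848396669255
yaw 8.204622686734158
hub top plane [575.77431981  62.8827181  102.        ] tri (array([576.9911393 ,  60.98137776, 102.11672014]), np.float64(4.519180032370198))
frame [649.85368496 -56.72502558   0.        ]
wheel from frame [577.85424743  64.23811342 100.        ] [241.08187193 191.75743937] [278.15948719 208.67322498]
[100, 210, 22] [211.09072073 149.20748337] [271.45421644 282.8025923 ]
[100, -210, 22] [346.18086222 133.13584765] [146.47184994 204.90410442]
[-100, -210, 22] [356.05231227 196.93393201] [190.53549042 159.09347512]
[-40, 195, 315] [207.06022035 176.19250609] [306.79028441 174.3052614 ]
[-40, -195, 315] [376.18553534 156.02686696] [163.84376962 100.96012077]
```

```bash
cat >> h.py <<'E'
yaw=np.radians(7.8); C=np.array([576.5,62.5,100.]); Rz=R.from_euler("z",yaw).as_matrix()
c,s=np.cos(np.pi/6),.5
a=Rz@[-s,0,c]; u=Rz@[c,0,s]; yp=Rz@[0,1.,0]
def kn(th,h): return C+38*(-u*np.cos(th)+yp*np.sin(th))+a*h
Rt=np.c_[np.cross(u,-a),u,-a]   # tool axes: y along slope, z into the wheel
def go(P,Rg=Rt):
    st=bot.state(); R0=R.from_euler("xyz",st["tcp_rot"]); rv=(R.from_matrix(Rg)*R0.inv()).as_rotvec()
    return np.round((P-st["tcp_pos"])/1000,4),np.round(rv,3),np.round(np.degrees(np.linalg.norm(rv)),1)
E
python3 - <<'E'
from h import *
for h in (0,10,38): print(h,proj("top",kn(0,h)),proj("scene",kn(0,h)))
print(kn(0,24),a,u,yp)
print("via",go(kn(0,22+90)))
print(R.from_matrix(Rt).as_euler("xyz"))
im=cv2.imread("pics/top0.png"); hsv=cv2.cvtColor(im,cv2.COLOR_BGR2HSV)[195:218,232:256]
print("jar",plane("top",187,202,100))
E
```

```text
0 [243.24041218 204.4399243 ] [284.08322353 203.05000925]
10 [243.27814036 205.85800186] [285.2806193 200.0123181]
38 [243.38722923 209.95829123] [288.69314985 191.35501852]
[532.00653957  56.40515406 101.78460969] [-0.49537392 -0.06785779  0.8660254 ] [0.8580128  0.11753313 0.5       ] [-0.13571557  0.99074784  0.        ]
via (array([ 0.2862, -0.4872, -0.042 ]), array([ 0.344, -0.431, -1.049]), np.float64(67.9))
[2.61799388 0.         1.70693201]
jar [545.09309609 216.27155422 100.        ]
```

```bash
T='python3 -m pendant'
$T '[{"tx":0.04,"ty":-0.03,"tz":0,"ax":0.04,"ay":-0.05,"az":-0.13,"hand":0.6},{"tx":0.07,"ty":-0.08,"tz":0,"ax":0.09,"ay":-0.1,"az":-0.25,"hand":0.6},{"tx":0.1,"ty":-0.13,"tz":0,"ax":0.12,"ay":-0.15,"az":-0.37,"hand":0.6},{"tx":0.13,"ty":-0.18,"tz":0,"ax":0.16,"ay":-0.2,"az":-0.49,"hand":0.6},{"tx":0.16,"ty":-0.23,"tz":0,"ax":0.2,"ay":-0.25,"az":-0.61,"hand":0.6}]'
python3 -c "
from h import *
print(go(kn(0,112)),bot.state()['joints'])"
```

```text
clock: 0.6
tcp_pos: [345.7, 334.6, 220.6]
tcp_rot: [2.832, 0.07, 2.151]
contact_force: [2.0, -0.1, 0.5]
width: 0.599
(array([ 0.1427, -0.2842, -0.0426]), array([ 0.142, -0.177, -0.435]), np.float64(28.1)) [ 0.78181701  0.03896148  1.90904979 -0.1612356   0.90844731  0.27132315]
```

```bash
T='python3 -m pendant'
$T '[{"tx":0.03,"ty":-0.05,"tz":0,"ax":0.03,"ay":-0.04,"az":-0.1,"hand":0.6},{"tx":0.06,"ty":-0.1,"tz":-0.01,"ax":0.06,"ay":-0.08,"az":-0.2,"hand":0.6},{"tx":0.09,"ty":-0.15,"tz":-0.01,"ax":0.1,"ay":-0.12,"az":-0.3,"hand":0.6},{"tx":0.11,"ty":-0.2,"tz":-0.02,"ax":0.13,"ay":-0.16,"az":-0.4,"hand":0.6},{"tx":0.13,"ty":-0.25,"tz":-0.03,"ax":0.142,"ay":-0.177,"az":-0.435,"hand":0.6}]'
$T '[{"tx":0,"ty":0,"tz":0,"ax":0,"ay":0,"az":0,"hand":0.6},{"tx":0,"ty":0,"tz":0,"ax":0,"ay":0,"az":0,"hand":0.6},{"tx":0,"ty":0,"tz":0,"ax":0,"ay":0,"az":0,"hand":0.6},{"tx":0,"ty":0,"tz":0,"ax":0,"ay":0,"az":0,"hand":0.6},{"tx":0,"ty":0,"tz":0,"ax":0,"ay":0,"az":0,"hand":0.6}]'
python3 -c "
from h import *
print(go(kn(0,112)),bot.state()['joints'],bot.state()['contact_force'],bot.state()['ft_torque'])"
```

```text
clock: 1.1
tcp_pos: [461.5, 116.5, 196.2]
tcp_rot: [2.619, 0.001, 1.709]
contact_force: [0.1, 1.7, -1.1]
width: 0.6
clock: 1.6
tcp_pos: [461.8, 120.2, 196.8]
tcp_rot: [2.62, 0.001, 1.715]
contact_force: [-0.6, -0.2, -0.5]
width: 0.599
(array([ 0.0266, -0.0698, -0.0188]), array([ 0.001, -0.001, -0.008]), np.float64(0.5)) [ 0.18110181 -0.019128    2.14012877 -0.03906285  0.4991545   0.06562233] [-0.59756859 -0.15387003 -0.52926776] [-0.02762938  0.20464195 -0.02540055]
```

```bash
T='python3 -m pendant'
$T '[{"tx":0.015,"ty":-0.035,"tz":-0.01,"ax":0,"ay":0,"az":-0.008,"hand":0.6},{"tx":0.027,"ty":-0.07,"tz":-0.019,"ax":0,"ay":0,"az":-0.008,"hand":0.6},{"tx":0.04,"ty":-0.068,"tz":-0.041,"ax":0,"ay":0,"az":-0.008,"hand":0.6},{"tx":0.052,"ty":-0.066,"tz":-0.064,"ax":0,"ay":0,"az":-0.008,"hand":0.6},{"tx":0.052,"ty":-0.066,"tz":-0.064,"ax":0,"ay":0,"az":-0.008,"hand":0.6}]'
python3 - <<'E'
from h import *
print(go(kn(0,60)),bot.state()["contact_force"])
t=bot.camera("top");sc=bot.camera("scene")
A=cv2.resize(sc[140:240,240:340],None,fx=4,fy=4,interpolation=cv2.INTER_CUBIC);B=cv2.resize(t[150:250,190:290],None,fx=4,fy=4,interpolation=cv2.INTER_CUBIC)
cv2.imwrite("pics/pre.png",cv2.convertScaleAbs(np.hstack([A,B]),alpha=1.6,beta=10)[:,:,::-1])
E
```

```text
clock: 2.1
tcp_pos: [513.8, 53.3, 130.1]
tcp_rot: [2.624, -0.0, 1.705]
contact_force: [-0.7, -0.6, -0.2]
width: 0.6
(array([0.0004, 0.0006, 0.0029]), array([ 0.   , -0.006,  0.002]), np.float64(0.4)) [-0.6799332  -0.58465383 -0.21743408]
```

View pics/pre.png

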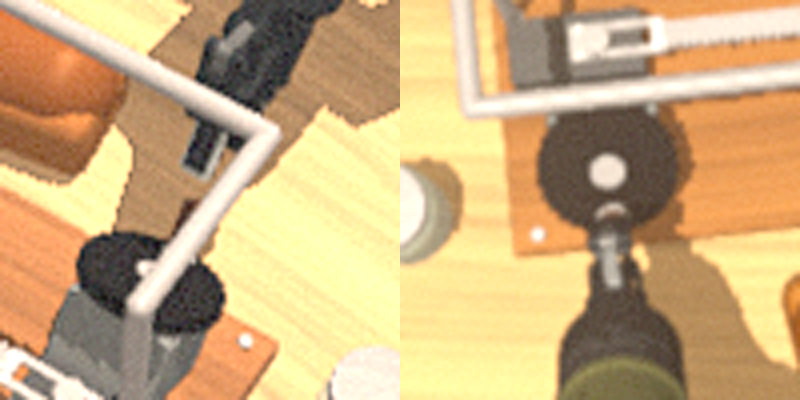

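The pre-grasp pictures show the jaws straddling the knob line: fingers at (612,250) over the knob at (610,215) in the top crop. Next I'll descend along the axis and close.

```bash
T='python3 -m pendant'
$T '[{"tx":0.005,"ty":0.001,"tz":-0.007,"ax":0,"ay":0,"az":0,"hand":0.6},{"tx":0.01,"ty":0.002,"tz":-0.015,"ax":0,"ay":0,"az":0,"hand":0.6},{"tx":0.015,"ty":0.003,"tz":-0.023,"ax":0,"ay":0,"az":0,"hand":0.6},{"tx":0.0195,"ty":0.003,"tz":-0.031,"ax":0,"ay":0,"az":0,"hand":0.6},{"tx":0.0195,"ty":0.003,"tz":-0.031,"ax":0,"ay":0,"az":0,"hand":0.6}]'
python3 -c "
from h import *
print(go(kn(0,21)))"
$T '[{"tx":0,"ty":0,"tz":0,"ax":0,"ay":0,"az":0,"hand":0},{"tx":0,"ty":0,"tz":0,"ax":0,"ay":0,"az":0,"hand":0},{"tx":0,"ty":0,"tz":0,"ax":0,"ay":0,"az":0,"hand":0},{"tx":0,"ty":0,"tz":0,"ax":0,"ay":0,"az":0,"hand":0},{"tx":0,"ty":0,"tz":0,"ax":0,"ay":0,"az":0,"hand":0}]' 60
python3 -c "
from h import *
print(go(kn(0,21)))"
```

```text
clock: 2.7
tcp_pos: [533.8, 55.4, 100.6]
tcp_rot: [2.621, 0.0, 1.703]
contact_force: [0.3, 0.6, 0.1]
width: 0.604
(array([-0.0003,  0.0013, -0.0014]), array([ 0.001, -0.003,  0.004]), np.float64(0.3))
clock: 3.2
tcp_pos: [532.6, 55.1, 101.5]
tcp_rot: [2.621, 0.0, 1.703]
contact_force: [-5.4, -1.3, 5.1]
width: 0.183
(array([ 0.0009,  0.0015, -0.0023]), array([ 0.001, -0.003,  0.004]), np.float64(0.3))
```

```bash
cat >> h.py <<'E'
B=np.array([-.6,-.3,-.4])
def tab(th0,d,n=5):
    for k in range(1,n+1): print(round(th0+k*d,3),np.round((kn(th0+k*d,0)-kn(th0,0))/1000,4).tolist())
def rd(Cc=None):
    st=bot.state(); p=st["tcp_pos"]; v=p-(C if Cc is None else Cc); x,y=-v@u,v@yp; th=np.arctan2(y,x)%(2*np.pi)
    t=u*np.sin(th)+yp*np.cos(th); r=-u*np.cos(th)+yp*np.sin(th); f=st["contact_force"]-B
    print("t %.2f th %.3f r %.1f h %.1f | Ft %.1f Fr %.1f Fa %.1f w %.3f tq %.2f"%(st["clock"],th,np.hypot(x,y),v@a,-f@t,f@r,f@a,st["width"],st["ft_torque"]@a))
E
python3 -c "
from h import *
rd()
for i in range(11): tab(i*.5,.1)"
```

```text
t 3.20 th 6.248 r 37.8 h 23.6 | Ft 0.3 Fr 1.5 Fa 7.2 w 0.183 tq -0.02
0.1 [-0.0004, 0.0038, 0.0001]
0.2 [-0.0004, 0.0076, 0.0004]
0.3 [-0.0001, 0.0113, 0.0008]
0.4 [0.0006, 0.015, 0.0015]
0.5 [0.0015, 0.0186, 0.0023]
0.6 [0.0013, 0.0034, 0.001]
0.7 [0.0028, 0.0067, 0.0021]
0.8 [0.0047, 0.0098, 0.0034]
0.9 [0.0068, 0.0126, 0.0049]
1.0 [0.0091, 0.0151, 0.0064]
1.1 [0.0026, 0.0023, 0.0016]
1.2 [0.0053, 0.0042, 0.0034]
1.3 [0.0083, 0.0058, 0.0052]
1.4 [0.0113, 0.0071, 0.007]
1.5 [0.0145, 0.008, 0.0089]
1.6 [0.0032, 0.0005, 0.0019]
1.7 [0.0065, 0.0007, 0.0038]
1.8 [0.0098, 0.0004, 0.0057]
1.9 [0.0131, -0.0002, 0.0075]
2.0 [0.0163, -0.0011, 0.0093]
2.1 [0.0031, -0.0013, 0.0017]
2.2 [0.0061, -0.003, 0.0033]
2.3 [0.009, -0.005, 0.0048]
2.4 [0.0117, -0.0074, 0.0061]
2.5 [0.0142, -0.01, 0.0073]
2.6 [0.0022, -0.0029, 0.0011]
2.7 [0.0042, -0.006, 0.002]
2.8 [0.006, -0.0093, 0.0027]
2.9 [0.0074, -0.0128, 0.0032]
3.0 [0.0085, -0.0164, 0.0036]
3.1 [0.0008, -0.0037, 0.0002]
3.2 [0.0013, -0.0075, 0.0002]
3.3 [0.0015, -0.0113, -0.0]
3.4 [0.0013, -0.015, -0.0004]
3.5 [0.0008, -0.0188, -0.001]
3.6 [-0.0008, -0.0036, -0.0008]
3.7 [-0.002, -0.0071, -0.0017]
3.8 [-0.0034, -0.0105, -0.0028]
3.9 [-0.0051, -0.0136, -0.004]
4.0 [-0.0071, -0.0165, -0.0054]
4.1 [-0.0023, -0.0027, -0.0015]
4.2 [-0.0047, -0.0051, -0.0031]
4.3 [-0.0074, -0.0071, -0.0048]
4.4 [-0.0103, -0.0089, -0.0066]
4.5 [-0.0133, -0.0103, -0.0084]
4.6 [-0.0031, -0.001, -0.0019]
4.7 [-0.0064, -0.0017, -0.0038]
4.8 [-0.0096, -0.002, -0.0057]
4.9 [-0.0129, -0.002, -0.0075]
5.0 [-0.0162, -0.0015, -0.0094]
5.1 [-0.0032, 0.0008, -0.0018]
5.2 [-0.0064, 0.002, -0.0035]
5.3 [-0.0095, 0.0036, -0.0051]
5.4 [-0.0124, 0.0054, -0.0067]
5.5 [-0.0152, 0.0076, -0.0081]
```

```bash
T='python3 -m pendant'
$T '[{"tx":-0.0004,"ty":0.0038,"tz":0.0001,"ax":0,"ay":0,"az":0,"hand":0},{"tx":-0.0004,"ty":0.0076,"tz":0.0004,"ax":0,"ay":0,"az":0,"hand":0},{"tx":-0.0001,"ty":0.0113,"tz":0.0008,"ax":0,"ay":0,"az":0,"hand":0},{"tx":0.0006,"ty":0.015,"tz":0.0015,"ax":0,"ay":0,"az":0,"hand":0},{"tx":0.0015,"ty":0.0186,"tz":0.0023,"ax":0,"ay":0,"az":0,"hand":0}]'
python3 -c "
from h import *
rd()"
$T '[{"tx":0.0013,"ty":0.0034,"tz":0.001,"ax":0,"ay":0,"az":0,"hand":0},{"tx":0.0028,"ty":0.0067,"tz":0.0021,"ax":0,"ay":0,"az":0,"hand":0},{"tx":0.0047,"ty":0.0098,"tz":0.0034,"ax":0,"ay":0,"az":0,"hand":0},{"tx":0.0068,"ty":0.0126,"tz":0.0049,"ax":0,"ay":0,"az":0,"hand":0},{"tx":0.0091,"ty":0.0151,"tz":0.0064,"ax":0,"ay":0,"az":0,"hand":0}]'
python3 -c "
from h import *
rd()"
```

```text
clock: 3.7
tcp_pos: [533.6, 72.2, 103.4]
tcp_rot: [2.622, 0.002, 1.702]
contact_force: [-6.9, -14.4, 3.9]
width: 0.185
t 3.70 th 0.427 r 37.3 h 23.5 | Ft 14.0 Fr -1.0 Fa 7.8 w 0.185 tq 0.01
clock: 4.2
tcp_pos: [541.2, 87.2, 108.8]
tcp_rot: [2.625, 0.002, 1.703]
contact_force: [-7.5, -14.9, 3.6]
width: 0.186
t 4.20 th 0.904 r 37.2 h 23.4 | Ft 12.8 Fr -7.1 Fa 7.9 w 0.186 tq -0.01
```

```bash
T='python3 -m pendant'
$T '[{"tx":0.0026,"ty":0.0023,"tz":0.0016,"ax":0,"ay":0,"az":0,"hand":0},{"tx":0.0053,"ty":0.0042,"tz":0.0034,"ax":0,"ay":0,"az":0,"hand":0},{"tx":0.0083,"ty":0.0058,"tz":0.0052,"ax":0,"ay":0,"az":0,"hand":0},{"tx":0.0113,"ty":0.0071,"tz":0.007,"ax":0,"ay":0,"az":0,"hand":0},{"tx":0.0145,"ty":0.008,"tz":0.0089,"ax":0,"ay":0,"az":0,"hand":0}]'
python3 -c "
from h import *
rd()"
$T '[{"tx":0.0032,"ty":0.0005,"tz":0.0019,"ax":0,"ay":0,"az":0,"hand":0},{"tx":0.0065,"ty":0.0007,"tz":0.0038,"ax":0,"ay":0,"az":0,"hand":0},{"tx":0.0098,"ty":0.0004,"tz":0.0057,"ax":0,"ay":0,"az":0,"hand":0},{"tx":0.0131,"ty":-0.0002,"tz":0.0075,"ax":0,"ay":0,"az":0,"hand":0},{"tx":0.0163,"ty":-0.0011,"tz":0.0093,"ax":0,"ay":0,"az":0,"hand":0}]'
python3 -c "
from h import *
rd()"
```

```text
clock: 4.7
tcp_pos: [551.6, 95.0, 115.3]
tcp_rot: [2.634, 0.001, 1.703]
contact_force: [-15.8, -12.0, 3.3]
width: 0.183
t 4.70 th 1.300 r 37.0 h 23.3 | Ft 14.7 Fr -5.8 Fa 11.5 w 0.183 tq 0.07
clock: 5.2
tcp_pos: [563.9, 96.7, 122.4]
tcp_rot: [2.641, -0.003, 1.704]
contact_force: [-19.7, 10.6, 5.0]
width: 0.184
t 5.20 th 1.694 r 35.9 h 23.4 | Ft 13.9 Fr 11.8 Fa 13.4 w 0.184 tq -0.04
```

```bash
T='python3 -m pendant'
$T '[{"tx":0,"ty":0,"tz":0,"ax":0,"ay":0,"az":0,"hand":0},{"tx":0,"ty":0,"tz":0,"ax":0,"ay":0,"az":0,"hand":0},{"tx":0,"ty":0,"tz":0,"ax":0,"ay":0,"az":0,"hand":0},{"tx":0,"ty":0,"tz":0,"ax":0,"ay":0,"az":0,"hand":0},{"tx":0,"ty":0,"tz":0,"ax":0,"ay":0,"az":0,"hand":0}]'
python3 -c "
from h import *
rd()"

```

```text
clock: 5.7
tcp_pos: [565.5, 96.9, 123.4]
tcp_rot: [2.637, -0.002, 1.705]
contact_force: [-16.7, 7.7, 4.2]
width: 0.182
t 5.70 th 1.746 r 36.2 h 23.4 | Ft 12.2 Fr 8.1 Fa 11.4 w 0.182 tq 0.01
```

```bash
T='python3 -m pendant'
$T '[{"tx":0.0031,"ty":-0.0013,"tz":0.0017,"ax":0,"ay":0,"az":0,"hand":0},{"tx":0.0061,"ty":-0.003,"tz":0.0033,"ax":0,"ay":0,"az":0,"hand":0},{"tx":0.009,"ty":-0.005,"tz":0.0048,"ax":0,"ay":0,"az":0,"hand":0},{"tx":0.0117,"ty":-0.0074,"tz":0.0061,"ax":0,"ay":0,"az":0,"hand":0},{"tx":0.0142,"ty":-0.01,"tz":0.0073,"ax":0,"ay":0,"az":0,"hand":0}]'
python3 -c "
from h import *
rd()"
$T '[{"tx":0.0022,"ty":-0.0029,"tz":0.0011,"ax":0,"ay":0,"az":0,"hand":0},{"tx":0.0042,"ty":-0.006,"tz":0.002,"ax":0,"ay":0,"az":0,"hand":0},{"tx":0.006,"ty":-0.0093,"tz":0.0027,"ax":0,"ay":0,"az":0,"hand":0},{"tx":0.0074,"ty":-0.0128,"tz":0.0032,"ax":0,"ay":0,"az":0,"hand":0},{"tx":0.0085,"ty":-0.0164,"tz":0.0036,"ax":0,"ay":0,"az":0,"hand":0}]'
python3 -c "
from h import *
rd()"
```

```text
clock: 6.2
tcp_pos: [584.6, 88.7, 133.8]
tcp_rot: [2.628, -0.004, 1.705]
contact_force: [-10.0, 14.2, 4.6]
width: 0.185
t 6.20 th 2.396 r 36.6 h 23.5 | Ft 14.1 Fr 7.8 Fa 8.0 w 0.185 tq 0.02
clock: 6.7
tcp_pos: [595.7, 72.1, 138.9]
tcp_rot: [2.623, -0.003, 1.705]
contact_force: [-5.9, 14.2, 4.4]
width: 0.183
t 6.70 th 2.958 r 37.7 h 23.6 | Ft 14.9 Fr 2.3 Fa 5.8 w 0.183 tq -0.04
```

```bash
T='python3 -m pendant'
$T '[{"tx":0.0008,"ty":-0.0037,"tz":0.0002,"ax":0,"ay":0,"az":0,"hand":0},{"tx":0.0013,"ty":-0.0075,"tz":0.0002,"ax":0,"ay":0,"az":0,"hand":0},{"tx":0.0015,"ty":-0.0113,"tz":0,"ax":0,"ay":0,"az":0,"hand":0},{"tx":0.0013,"ty":-0.015,"tz":-0.0004,"ax":0,"ay":0,"az":0,"hand":0},{"tx":0.0008,"ty":-0.0188,"tz":-0.001,"ax":0,"ay":0,"az":0,"hand":0}]'
python3 -c "
from h import *
rd()"
```

```text
clock: 7.2
tcp_pos: [598.0, 53.5, 138.9]
tcp_rot: [2.62, -0.003, 1.705]
contact_force: [-2.0, 16.2, 4.5]
width: 0.184
t 7.20 th 3.452 r 38.7 h 23.6 | Ft 16.8 Fr -2.0 Fa 3.9 w 0.184 tq 0.01
```

```bash
T='python3 -m pendant'
$T '[{"tx":-0.0004,"ty":-0.0018,"tz":-0.0004,"ax":0,"ay":0,"az":0,"hand":0},{"tx":-0.0008,"ty":-0.0036,"tz":-0.0008,"ax":0,"ay":0,"az":0,"hand":0},{"tx":-0.0014,"ty":-0.0054,"tz":-0.0012,"ax":0,"ay":0,"az":0,"hand":0},{"tx":-0.002,"ty":-0.0071,"tz":-0.0017,"ax":0,"ay":0,"az":0,"hand":0},{"tx":-0.0027,"ty":-0.0088,"tz":-0.0022,"ax":0,"ay":0,"az":0,"hand":0}]'
python3 -c "
from h import *
rd();tab(3.75,.05)"
```

```text
clock: 7.7
tcp_pos: [596.3, 45.0, 137.3]
tcp_rot: [2.618, -0.003, 1.705]
contact_force: [-0.6, 19.1, 3.8]
width: 0.183
t 7.70 th 3.679 r 39.1 h 23.6 | Ft 18.8 Fr -6.1 Fa 2.3 w 0.183 tq -0.01
3.8 [-0.0008, -0.0016, -0.0006]
3.85 [-0.0016, -0.0032, -0.0012]
3.9 [-0.0025, -0.0048, -0.0018]
3.95 [-0.0035, -0.0063, -0.0025]
4.0 [-0.0045, -0.0077, -0.0032]
```

```bash
T='python3 -m pendant'
$T '[{"tx":-0.0004,"ty":-0.0008,"tz":-0.0003,"ax":0,"ay":0,"az":0,"hand":0},{"tx":-0.0008,"ty":-0.0016,"tz":-0.0006,"ax":0,"ay":0,"az":0,"hand":0},{"tx":-0.0012,"ty":-0.0024,"tz":-0.0009,"ax":0,"ay":0,"az":0,"hand":0},{"tx":-0.0016,"ty":-0.0032,"tz":-0.0012,"ax":0,"ay":0,"az":0,"hand":0},{"tx":-0.002,"ty":-0.004,"tz":-0.0015,"ax":0,"ay":0,"az":0,"hand":0}]'
python3 -c "
from h import *
rd()"
$T '[{"tx":-0.0004,"ty":-0.0008,"tz":-0.0003,"ax":0,"ay":0,"az":0,"hand":0},{"tx":-0.0009,"ty":-0.0016,"tz":-0.0006,"ax":0,"ay":0,"az":0,"hand":0},{"tx":-0.0013,"ty":-0.0023,"tz":-0.001,"ax":0,"ay":0,"az":0,"hand":0},{"tx":-0.0018,"ty":-0.003,"tz":-0.0013,"ax":0,"ay":0,"az":0,"hand":0},{"tx":-0.0023,"ty":-0.0037,"tz":-0.0017,"ax":0,"ay":0,"az":0,"hand":0}]'
python3 -c "
from h import *
rd()"
```

```text
clock: 8.2
tcp_pos: [595.0, 41.1, 136.2]
tcp_rot: [2.617, -0.003, 1.704]
contact_force: [1.5, 18.7, 4.6]
width: 0.182
t 8.20 th 3.787 r 39.3 h 23.7 | Ft 18.8 Fr -5.9 Fa 2.0 w 0.182 tq -0.03
clock: 8.7
tcp_pos: [593.2, 37.6, 134.9]
tcp_rot: [2.616, -0.003, 1.705]
contact_force: [2.3, 20.4, 5.7]
width: 0.184
t 8.70 th 3.893 r 39.5 h 23.6 | Ft 20.1 Fr -7.9 Fa 2.5 w 0.184 tq -0.01
```

Force while turning slowly is 18.8 to 20.1 N, against about 13.5 to 14 N when slack, so this is where to stop. I'll relieve the arm preload in small steps before letting go.

```bash
T='python3 -m pendant'
$T '[{"tx":0.0,"ty":0.0005,"tz":0.0001,"ax":0,"ay":0,"az":0,"hand":0},{"tx":0.0001,"ty":0.001,"tz":0.0003,"ax":0,"ay":0,"az":0,"hand":0},{"tx":0.0001,"ty":0.001,"tz":0.0003,"ax":0,"ay":0,"az":0,"hand":0},{"tx":0.0001,"ty":0.001,"tz":0.0003,"ax":0,"ay":0,"az":0,"hand":0},{"tx":0.0001,"ty":0.001,"tz":0.0003,"ax":0,"ay":0,"az":0,"hand":0}]'
python3 -c "
from h import *
rd()"
```

```text
clock: 9.2
tcp_pos: [593.2, 37.7, 135.0]
tcp_rot: [2.617, -0.002, 1.704]
contact_force: [1.9, 14.4, 3.6]
width: 0.184
t 9.20 th 3.890 r 39.5 h 23.7 | Ft 14.4 Fr -5.4 Fa 1.2 w 0.184 tq -0.02
```

```bash
T='python3 -m pendant'
$T '[{"tx":0.0001,"ty":0.0007,"tz":0.0002,"ax":0,"ay":0,"az":0,"hand":0},{"tx":0.0002,"ty":0.0014,"tz":0.0003,"ax":0,"ay":0,"az":0,"hand":0},{"tx":0.0003,"ty":0.002,"tz":0.0004,"ax":0,"ay":0,"az":0,"hand":0},{"tx":0.0003,"ty":0.002,"tz":0.0004,"ax":0,"ay":0,"az":0,"hand":0},{"tx":0.0003,"ty":0.002,"tz":0.0004,"ax":0,"ay":0,"az":0,"hand":0}]'
python3 -c "
from h import *
rd()"
```

```text
clock: 9.7
tcp_pos: [593.3, 38.1, 135.0]
tcp_rot: [2.617, -0.0, 1.703]
contact_force: [0.1, 6.7, 4.0]
width: 0.183
t 9.70 th 3.880 r 39.3 h 23.7 | Ft 7.5 Fr -2.0 Fa 3.0 w 0.183 tq 0.05
```

```bash
T='python3 -m pendant'
$T '[{"tx":0,"ty":0.001,"tz":0.0002,"ax":0,"ay":0,"az":0,"hand":0},{"tx":0,"ty":0.001,"tz":0.0002,"ax":0,"ay":0,"az":0,"hand":0},{"tx":0,"ty":0.001,"tz":0.0002,"ax":0,"ay":0,"az":0,"hand":0.4},{"tx":0,"ty":0.001,"tz":0.0002,"ax":0,"ay":0,"az":0,"hand":0.4},{"tx":0,"ty":0.001,"tz":0.0002,"ax":0,"ay":0,"az":0,"hand":0.4}]'
python3 -c "
from h import *
rd()"
$T '[{"tx":0,"ty":0,"tz":0,"ax":0,"ay":0,"az":0,"hand":0.4},{"tx":-0.003,"ty":0,"tz":0.005,"ax":0,"ay":0,"az":0,"hand":0.4},{"tx":-0.008,"ty":-0.001,"tz":0.014,"ax":0,"ay":0,"az":0,"hand":0.4},{"tx":-0.015,"ty":-0.002,"tz":0.026,"ax":0,"ay":0,"az":0,"hand":0.4},{"tx":-0.022,"ty":-0.003,"tz":0.038,"ax":0,"ay":0,"az":0,"hand":0.4}]'
python3 -c "
from h import *
rd()"
```

```text
clock: 10.2
tcp_pos: [591.4, 37.7, 133.3]
tcp_rot: [2.621, 0.001, 1.703]
contact_force: [-0.1, 0.4, -0.2]
width: 0.4
t 10.20 th 3.929 r 37.5 h 23.2 | Ft 0.9 Fr -0.0 Fa -0.2 w 0.400 tq 0.03
clock: 10.7
tcp_pos: [569.3, 34.9, 172.7]
tcp_rot: [2.62, 0.001, 1.703]
contact_force: [-0.5, 0.2, -0.0]
width: 0.401
t 10.70 th 3.916 r 37.7 h 68.4 | Ft 0.6 Fr -0.1 Fa 0.2 w 0.401 tq 0.02
```

Released cleanly. I'll back away along the axis, then check in a picture that the knob has stayed put.

```bash
T='python3 -m pendant'
$T '[{"tx":-0.015,"ty":-0.002,"tz":0.026,"ax":0,"ay":0,"az":0,"hand":0.4},{"tx":-0.03,"ty":-0.004,"tz":0.04,"ax":0,"ay":0,"az":0,"hand":0.4},{"tx":-0.06,"ty":-0.008,"tz":0.05,"ax":0,"ay":0,"az":0,"hand":0.4},{"tx":-0.1,"ty":-0.013,"tz":0.055,"ax":0,"ay":0,"az":0,"hand":0.4},{"tx":-0.1,"ty":-0.013,"tz":0.055,"ax":0,"ay":0,"az":0,"hand":0.4}]'
python3 - <<'E'
from h import *
rd()
t=bot.camera("top");sc=bot.camera("scene")
A=cv2.resize(sc[140:240,240:340],None,fx=4,fy=4,interpolation=cv2.INTER_CUBIC);B2=cv2.resize(t[150:250,190:290],None,fx=4,fy=4,interpolation=cv2.INTER_CUBIC)
cv2.imwrite("pics/post.png",cv2.convertScaleAbs(np.hstack([A,B2]),alpha=1.6,beta=10)[:,:,::-1])
for th in (3.5,3.9): print(th,[(proj("top",kn(th,h))-[190,150])*4+[400,0] for h in (0,38)],[(proj("scene",kn(th,h))-[240,140])*4 for h in (0,38)])
E
```

```text
clock: 11.2
tcp_pos: [464.1, 22.5, 226.4]
tcp_rot: [2.623, 0.0, 1.703]
contact_force: [-0.7, 1.2, 0.0]
width: 0.4
t 11.20 th 5.711 r 45.1 h 167.9 | Ft -1.1 Fr -1.1 Fa 0.3 w 0.400 tq 0.01
3.5 [array([619.67525198, 120.00213796]), array([620.50312626, 139.38293951])] [array([110.06968472, 281.30963819]), array([128.3023499 , 232.43467657])]
3.9 [array([639.13213665, 128.60345479]), array([640.60795028, 148.21537207])] [array([ 99.00379498, 267.39304778]), array([116.84256463, 218.76087223])]
```

View pics/post.png

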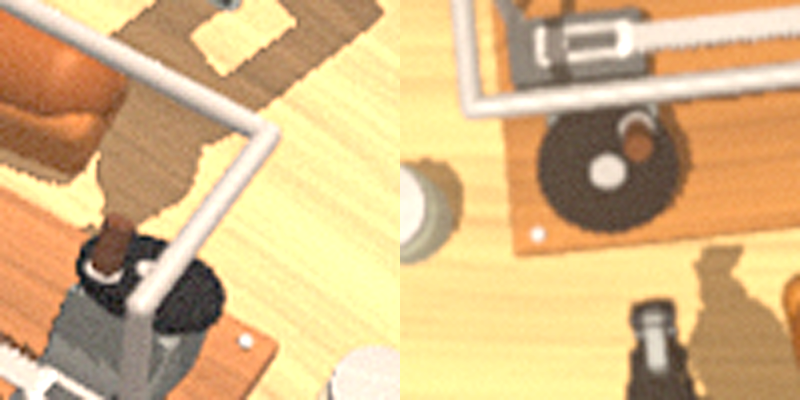

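The knob sits at about 3.9 rad: its tip is at (638,148) in the top crop and (117,220) in scene, matching the prediction for 3.9 rad. The hook pin has moved to the far end of its eye, and the gripper is well clear.

```bash
python3 -m pendant '[{"tx":0,"ty":0,"tz":0,"ax":0,"ay":0,"az":0,"hand":0.4},{"tx":0,"ty":0,"tz":0,"ax":0,"ay":0,"az":0,"hand":0.4},{"tx":0,"ty":0,"tz":0,"ax":0,"ay":0,"az":0,"hand":0.4},{"tx":0,"ty":0,"tz":0,"ax":0,"ay":0,"az":0,"hand":0.4},{"tx":0,"ty":0,"tz":0,"ax":0,"ay":0,"az":0,"hand":0.4}]'; python3 -c "
from workcell import bot
print(bot.close_job())"
```

```text
clock: 11.8
tcp_pos: [470.1, 22.1, 226.5]
tcp_rot: [2.621, 0.0, 1.703]
contact_force: [-0.5, 0.6, 0.2]
width: 0.399
the job is handed in; nothing more can be done
None
```

The wheel is wound clockwise about 3.9 rad and let go, and I handed the job in at 11.8 s. Handing in gave no verdict, and I had no direct reading of the blade-on-hook force.

- **Effort:** the wheel took about 13 to 15 N at the knob while slack. The slack ended near 3.0 rad. The last slow move read 18.8 then 20.1 N, so the final effort is about 19.5 N (target 19 to 20). That is an estimate: single readings scatter by about 1 N.
- **Letting go:** I eased the arm's push from 20 N to 7.5 N, backed off a further 1 mm, then opened the fingers and drew back along the wheel's axis.
- **Last checks:** the final picture shows the knob still at about 3.9 rad and the hook pin at the far end of its eye. The gripper is clear with no contact force beyond noise. The loaf and jar look undisturbed in that crop; the scraper was out of view, but the arm never went near it.
- **Small mismatch:** the measured radius of the knob's path ran from 36 to 39.5 mm against the true 38 mm. My wheel centre was therefore 1 to 2 mm off, or the arm flexed, but this did no harm.

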